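# Proof-pull a tray handle with a spring scale

## Robot

A 6-joint arm with a two-finger parallel gripper is mounted at the origin on the work surface. World frame = base frame: x ahead of the robot, y to its left, z up, the work surface at z = 0. Lengths are in m, angles in rad, forces in N, time in s.
With the tool pointing down it reaches from about 0.4 to 0.825 m from the base axis. Payload 7 kg.
Tool frame: the origin (TCP) lies on the centre line of the jaws, within the pads' length; the fingertips stand 22 mm ahead of it and the grasp point (between the pads) lies 3 mm ahead of it; y points along the fingers, x is the direction in which the jaws open and shut, and the axes are right-handed (so a half turn about y gives the same grasp; the last joint's range is limited). The gripper opens to 85 mm and grips with 20 to 120 N. Pads are 22 mm wide; open, the fingers measure 114 mm over their backs; the gripper's body (76 mm by 85 mm) begins 54 mm behind the grasp point. The pads swing forward as they close: fully open they stand 13 mm farther back than shut.
Start: joints at [-0.948, 0.359, 0.012, 0, -1.224, -0.288], TCP at [0.222, -0.638, 0.253] pointing down, gripper open.
Joint ranges: [-3.07, 3.07], [-1.43, 2.12], [-1.02, 1.25], [-3.03, 1.67], [-3.05, -0], [-3.03, 3.03]. Speed limits (rad/s): [2.39, 2.39, 3.01, 3.14, 3.14, 3.14].

## Interface

Orientations are given as a unit quaternion [w, x, y, z].
In Python, from plant import get_state, grab_frame, calibration, hand_in gives the robot as it stands.
- The arm moves only by the shell command python3 -m handwheel 'ROWS' [OPENING] [FORCE]. ROWS is JSON, a list that holds one entry, the list of rows, each a list of 6 numbers: the shift along the tool's x, y, z in m, then the turn, a rotation vector about the tool's x, y, z in degrees. A call has 1 to 12 rows; each row shifts and turns the commanded pose from where the row before left it, along the tool's axes as they then stand; what a row does not reach is not made up. A row lasts 1/10 s, in which the tool goes at most 50 mm and 8.59 degrees, less where a joint would pass 70% of its speed; a pose out of reach is approached as far as the arm can. A call is refused whole if a number of a shift passes 0.05 or a number of a turn 8.59, either way. A call with a gripper value outside its range is refused whole. OPENING is the opening, from 0 (shut) to 1 (fully open), set as the call begins (- or left out, the last holds). The fingers move at their own pace and stop on an object; FORCE is the grip in N (left out, the last holds). Time passes only in rows, so rows that do not move let the fingers close. It gives the time, the measured TCP pose, the force and the opening at its end, in the units of the state.
- get_state(): the state, without advancing time (a new reading comes with each control period).
- grab_frame(name): name is "scene" or "top"; returns (picture, depth): 420x560x3 uint8, red, green, blue; 420x560 float32, m along the optical axis (not along the pixel's ray), 0 where there is no reading.
- calibration(name): a dict with "mtx" (3x3 intrinsics, pixels), "xyz" and "rotation" of the camera in the world. Camera axes: x right, y down, z forward; pixel columns grow to the right and rows downward; lengths in m; the calibration is good to about 2 mm. A picture is of the moment at which its call begins. calibration takes no time and is no camera call.
- hand_in(): hands the job in, once; it reports no verdict.
The state is a dict: "clock": time; "qpos": joint angles; "joint_velocities": joint speeds; "effort": joint torques, N m; "ee_pos": TCP position; "eef_rot": TCP orientation; "ft_force": force on the tool from outside, world axes, zero at the start; "torque": the same for the moment, N m; "grip_width": finger opening in m.
Only numpy, scipy, OpenCV 4.12 (cv2) and the standard library are available. Lean on these libraries where they do the work, as an engineer would, in place of code of your own. Each camera call takes 0.05 s, during which the arm holds its last target.

## Task

The tray wedged on the plywood board has a freshly glued end that needs a proof pull: pick up the spring scale by its black rubber grip, lower its hook from above over the middle of the tray's near handle rail, and gently draw the scale out, level and straight away from that end, until its pointer stands at the brass clip, never well past it. Finish while still holding it there in the gripper, off the bench, so that I can look at the joint under load. Keep the gripper off the varnished tray, and leave the other pots and tools on the bench where they are.

Things in the scene. Friction and masses are not known exactly. Their poses are not given: they have to be found in the camera images.
- scale_grip (a point): Hand spring scale (about 0.3 kg) lying on the bench: box housing 150 long, 30 wide, 40 high; its rear is a black rubber grip 62 long, 33 wide, 42 high. This point: centre of that grip, 20 above the underside. x along the scale to the hook, y left, z up. Housing from 32 behind to 118 ahead of this point, a wire loop to 64 behind, white scale face on top of the front part.
- hook (a point): Middle of the underside of the hook's flat top, which belongs over the rail. Axes as scale_grip; with the rod in, 158 ahead of scale_grip, 11 above, same middle line. Hook: 6 mm wire in the scale's upright plane, mouth down: riser, flat top, tip running down. Clear mouth 13 behind to 16 ahead of this point; tip ends 26 below it; housing's front 35 behind (rod in).
- pointer (a point): The scale's pointer: dark steel bar across the white face, on the rod (moves with the hook). With the rod in it is 51 ahead of scale_grip and 22 above it; same axes as the scale.
- clip_mark (a point): The mark: a brass clip astride the housing with a brass finger on the left half of the white face, standing somewhere ahead of the pointer; it does not move by itself. Same height and axes as the pointer; the pull is right when the pointer is level with it along x.
- rod (a joint): How far the rod with hook and pointer is drawn out of the housing, m: 0 fully in, stop at 0.055. The spring pulls it back in: about 1.6 N to start it, then 320 N/m more (11 to 16 N at the clip).
- clip (a joint): Where the clip stands on the same scale as joint rod, m: rod equal to clip means that the pointer is at the clip. 0.028 to 0.044.
- handle (a point): Middle of the top edge of the near handle rail of the decorated blue tray (240 x 170) wedged on the board; fixed. x level, into the tray (the pull is along -x), y along the rail, z up; 101 above the bench. Rail 12 thick (6 each side of this point), 26 high, 110 long, hand slot 22 high below; nothing behind it inside. The undecorated blue tray at the far left is not meant.
- tray: The same painted tray, 240 x 170, side walls 45 high, end rails 83 above its underside; origin at the centre of its underside, 18 above the bench; x as for handle, which lies at -114, 0, +83 from here. Varnished: not to be touched by the gripper.
- board: Plywood workboard under the tray, 310 x 220 x 18, screwed to the bench; two wooden stops 26 high, 34 wide hold the tray's near end at its corners, outside the rail; origin at the centre of its underside, x as the tray's.
- brush: Bystander: flat paint brush with a wooden handle, 220 long, lying; origin at its underside, x along it.
- pot_a: Bystander: lidded terracotta paint pot, 68 diameter, 75 high; origin at its underside.
- pot_b: Bystander: smaller lidded paint pot, 60 diameter, 68 high; origin at its underside.
- glue: Bystander: white glue bottle, 54 diameter, 150 high, upright; origin at its underside.
- tape: Bystander: roll of masking tape lying flat, 96 diameter, 24 high; origin at its underside.
- sander: Bystander: cork sanding block, 102 x 58 x 28 high; origin at its underside.
- jar: Bystander: glass jar with a steel lid, 70 diameter, 95 high; origin at its underside.

How it is judged:
On the way:
1. the hook sits over the rail of the tray's near handle with the rod still in (x of hook in the frame of handle between -0.016 and 0.016 m and y of hook in the frame of handle between -0.03 and 0.03 m and z of hook in the frame of handle between -0.012 and 0.009 m and value of joint rod below 0.012 m), for 0.2 s.
At the end, for the whole second after the job is handed in: The gripper holds the scale clear of bench and board, its hook pulls on the near rail within 25 mm of its middle (over 5 N), pointer at rest within 4 mm of the clip, scale level and in line with the tray within 0.2 rad (x of hook in the frame of handle between -0.016 and 0.016 m and y of hook in the frame of handle between -0.025 and 0.025 m and z of hook in the frame of handle between -0.012 and 0.009 m and x of pointer in the frame of clip_mark between -0.004 and 0.004 m and velocity of joint rod between -0.01 and 0.01 m/s and contact force between scale and tray above 5 N and contact force between scale and the fingers above 3 N and contact force between scale and board below 0.5 N and contact force between scale and table below 0.5 N and height (world z) of scale_grip above 0.06 m and angle between scale_grip's own z axis and vertical below 0.2 rad and angle between the x axis of scale_grip and the x axis of handle, either way round below 0.2 rad); the arm keeps its last pose, push and grip.
It fails at once if the pointer is drawn more than 8 mm past the clip (x of pointer in the frame of clip_mark above 0.008 m).
It fails at once if the gripper or arm touches the tray (contact force between any of the fingers, the arm and tray above 1 N).
It fails at once if another thing on the bench is moved more than 30 mm (distance of any of brush, pot_a, pot_b, glue, tape, sander, jar from where it was at the start of the episode above 0.03 m).
It also fails if it takes over 45 s, if anything falls off the work surface, if the arm or the gripper's body presses on something with over 40 N, if the wrist force passes 120 N, or if a joint passes its speed limit or range.

## Working session

There is one attempt and no reset: what is moved stays moved. The work goes in short steps, Python scripts to look and compute and a shell command to move; the robot and the scene stay as the last step left them, time stands still between calls to the robot, and variables do not carry over. Pictures are saved under pics/ and viewed, and the job is handed in when it is done.

```bash
mkdir -p pics; ls
cat > h.py <<'E'
import numpy as np, cv2
from plant import get_state, grab_frame, calibration, hand_in
def cal(n):
    c=calibration(n); K=np.array(c["mtx"]); t=np.array(c["xyz"]); R=np.array(c["rotation"]); 
    return K,t,R
def save(n,f):
    p,d=grab_frame(n); cv2.imwrite(f"pics/{f}.png",cv2.cvtColor(p,cv2.COLOR_RGB2BGR)); np.save(f"pics/{f}.npy",d); return p,d
E
python3 - <<'E'
from h import *
for n in("scene","top"):
    print(calibration(n)); save(n,n+"0")
print(get_state())
E
```

```text
pics
{'mtx': array([[450.88416053,   0.        , 277.61350593],
       [  0.        , 450.88416053, 216.02599992],
       [  0.        ,   0.        ,   1.        ]]), 'xyz': array([ 1.45563367, -0.41436771,  0.85702441]), 'rotation': array([-0.36227314,  0.75714228,  0.49186578, -0.23143421])}
{'mtx': array([[467.50797185,   0.        , 279.30723128],
       [  0.        , 467.50797185, 213.32755062],
       [  0.        ,   0.        ,   1.        ]]), 'xyz': array([ 0.50832892, -0.0319359 ,  1.49166926]), 'rotation': array([ 0.01879488, -0.70364982,  0.71021018, -0.0111885 ])}
{'clock': 0.1, 'qpos': array([-9.47878371e-01,  3.59310657e-01,  1.11359811e-02, -3.20490363e-04,
       -1.22408201e+00, -2.88057118e-01]), 'joint_velocities': array([-0.00063958, -0.00143784,  0.00459632,  0.0022068 , -0.00180269,
        0.00086469]), 'effort': array([-2.25921278e-03, -5.84764373e+01,  2.94108599e+01,  6.95464477e+00,
       -3.14961886e-03, -3.19579738e-05]), 'ee_pos': array([ 0.22165134, -0.6371443 ,  0.25245185]), 'eef_rot': array([-0.41016878,  0.40926087,  0.57657829, -0.57604217]), 'ft_force': array([-0.2634605 , -0.50870074, -0.11115474]), 'torque': array([-0.01621639, -0.00746407, -0.00044891]), 'grip_width': 0.08534764644583391}
```

View pics/scene0.png

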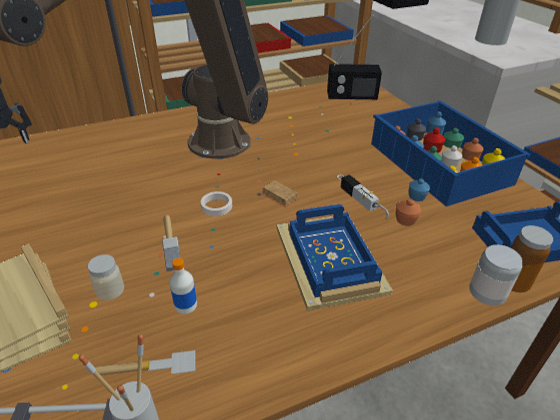

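View pics/top0.png

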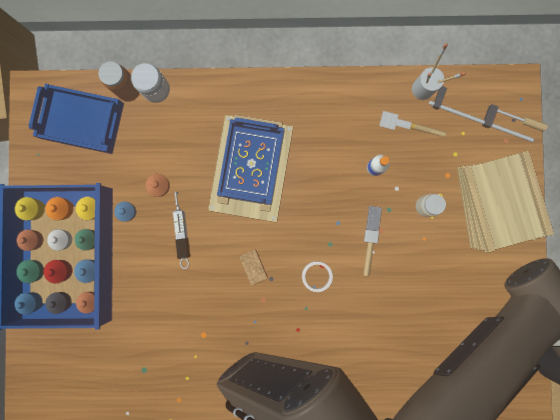

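Run:
```python
import cv2
p=cv2.imread('pics/top0.png')
a=cv2.resize(p[180:280,140:220],None,fx=6,fy=6,interpolation=cv2.INTER_CUBIC)
b=cv2.resize(p[105:230,200:300],None,fx=5,fy=5,interpolation=cv2.INTER_CUBIC)[:600]
cv2.imwrite('pics/c1.png',a);cv2.imwrite('pics/c2.png',b)
p=cv2.imread('pics/scene0.png')
cv2.imwrite('pics/c3.png',cv2.resize(p[165:305,270:430],None,fx=4,fy=4,interpolation=cv2.INTER_CUBIC))
```

```text
(no output)
```

View pics/c1.png

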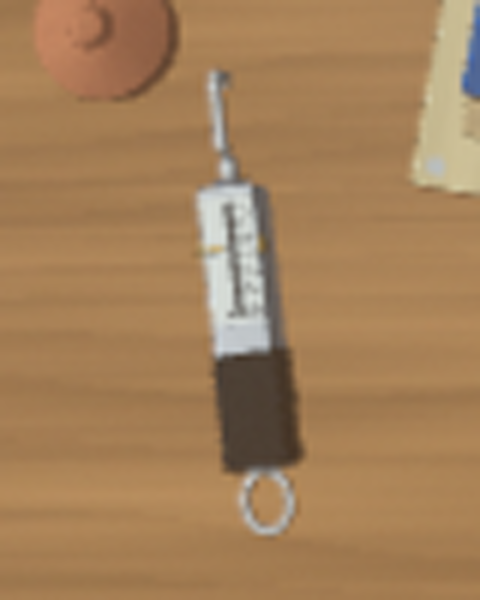

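View pics/c2.png

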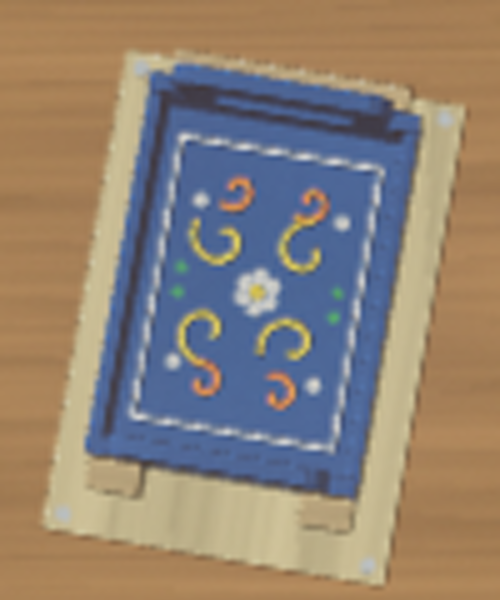

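View pics/c3.png

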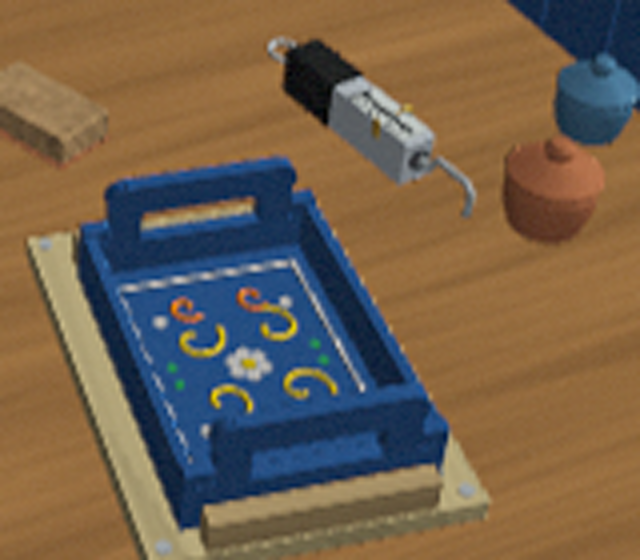

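```bash
cat >> h.py <<'E'
from scipy.spatial.transform import Rotation as Rn
def q2R(q): q=np.asarray(q); return Rn.from_quat(np.r_[q[1:],q[0]]).as_matrix()
def cloud(n,d):
    K,t,q=cal(n); R=q2R(q); h,w=d.shape
    u,v=np.meshgrid(np.arange(w),np.arange(h))
    P=np.stack([(u-K[0,2])/K[0,0]*d,(v-K[1,2])/K[1,1]*d,d],-1)
    return P@R.T+t
def proj(n,X):
    K,t,q=cal(n); R=q2R(q); c=(np.asarray(X)-t)@R; return (c@K.T)[...,:2]/c[...,2:]
def ray(n,u,v,z):
    K,t,q=cal(n); r=q2R(q)@np.array([(u-K[0,2])/K[0,0],(v-K[1,2])/K[1,1],1]); return t+r*(z-t[2])/r[2]
E
python3 - <<'E'
from h import *
d=np.load('pics/top0.npy'); P=cloud('top',d)
def rect(m,name):
    p=P[m][:,:2].astype(np.float32)
    r=cv2.minAreaRect(p*1000); print(name,len(p),r,P[m][:,2].mean())
    c=p.mean(0); w,V=np.linalg.eigh(np.cov(p.T)); a=V[:,1]; a=a*np.sign(a[0]); print(' mean',c,'axis',np.degrees(np.arctan2(a[1],a[0])))
u,v=np.meshgrid(np.arange(560),np.arange(420))
box=lambda a,b,c,e:(u>=a)&(u<c)&(v>=b)&(v<e)
print('bench z', np.median(P[box(240,290,260,320)][:,2]))
z=P[...,2]
m=box(168,205,195,265); rect(m&(z>.034)&(z<.06),'scale')
print(np.unique(np.round(z[m&(z>.03)],3),return_counts=True))
m=box(205,180,275,212); rect(m&(z>.09)&(z<.115),'near rail')
m=box(220,110,290,135); rect(m&(z>.09)&(z<.115),'far rail')
s=get_state(); R=q2R(s['eef_rot']); print(R)
for uv in [(140+218/6,180+75/6),(140+267/6,180+500/6),(140+228/6,180+160/6)]: print(ray('top',*uv,.03))
E
```

```text
bench z 0.00022011229746909944
scale 491 ((516.1759033203125, 293.9040222167969), (166.96438598632812, 34.3441162109375), 6.47355842590332) 0.041248731964940326
 mean [0.5059566  0.29241934] axis 6.59557217045121
(array([0.03 , 0.031, 0.032, 0.033, 0.034, 0.035, 0.036, 0.037, 0.038,
       0.039, 0.04 , 0.041, 0.042, 0.043, 0.044, 0.045, 0.046, 0.047,
       0.048, 0.049, 0.05 , 0.052, 0.057, 1.492]), array([ 1,  4,  6,  6,  9, 13, 18, 17, 38, 55, 52, 64, 62, 52, 46, 23, 19,
       13,  4,  4,  3,  1,  1,  6]))
near rail 183 ((617.483154296875, 91.15251922607422), (134.75437927246094, 12.237502098083496), 79.90432739257812) 0.10050991761508045
 mean [0.6171325  0.09029873] axis 79.83034928185978
far rail 205 ((840.6565551757812, 50.414405822753906), (135.28286743164062, 13.960714340209961), 80.12069702148438) 0.09970078782483845
 mean [0.8403502  0.04939232] axis 79.88397827060786
[[-3.28534224e-01 -6.07170341e-04 -9.44491871e-01]
 [ 9.44490898e-01  1.36191364e-03 -3.28534760e-01]
 [ 1.48579292e-03 -9.99998888e-01  1.26031621e-04]]
[0.63902125 0.30657269 0.03      ]
[0.41697423 0.28094494 0.03      ]
[0.59437518 0.30131506 0.03      ]
```

```bash
python3 -m handwheel '[[[0,0,0,0,6.3,0],[0,0,0,0,6.3,0],[0.03,0,-0.0335,0,0,0],[0.03,0,-0.0335,0,0,0],[0.03,0,-0.0335,0,0,0],[0.03,0,-0.0335,0,0,0],[0.03,0,-0.0335,0,0,0],[0.03,0,-0.0335,0,0,0],[0.03,0,-0.0335,0,0,0],[0.03,0,-0.0335,0,0,0],[0.03,0,-0.0335,0,0,0],[0.03,0,-0.0335,0,0,0]]]' 1 40
python3 -m handwheel '[[[0.049,0,-0.001,0,0,0],[0.049,0,-0.001,0,0,0],[0.049,0,-0.001,0,0,0],[0.049,0,-0.001,0,0,0],[0.049,0,-0.001,0,0,0],[0.049,0,-0.001,0,0,0],[0.049,0,-0.001,0,0,0],[0.049,0,-0.001,0,0,0],[0.049,0,-0.001,0,0,0],[0.049,0,-0.001,0,0,0],[0.049,0,-0.001,0,0,0],[0.049,0,-0.001,0,0,0]]]'
python3 - <<'E'
from h import *
d=np.load('pics/top0.npy')
s=get_state(); R=q2R(s['eef_rot']); print(s['clock'],s['ee_pos'],np.round(R,4),s['qpos'])
# check estimate overlay
p=cv2.imread('pics/top0.png'); 
y=np.radians(6.6); A=np.array([[np.cos(y),-np.sin(y),0],[np.sin(y),np.cos(y),0],[0,0,1]]); o=np.array([.4625,.287,.02])
S=8;p=cv2.resize(p,None,fx=S,fy=S,interpolation=cv2.INTER_CUBIC)
def poly(pts,col):
    q=((proj('top',np.array(pts)))+.5)*S-.5
    cv2.polylines(p,[q.round().astype(int)],True,col,1)
W=lambda x,y,z:o+A@np.array([x,y,z])
poly([W(-.032,-.0165,.022),W(.030,-.0165,.022),W(.030,.0165,.022),W(-.032,.0165,.022)],(0,0,255))
poly([W(.03,-.015,.02),W(.118,-.015,.02),W(.118,.015,.02),W(.03,.015,.02)],(0,255,0))
poly([W(.118,0,.011),W(.177,0,.011)],(0,255,255));poly([W(-.064,-.01,0),W(-.064,.01,0)],(0,255,255))
for pt in (W(.051,0,.022),): poly([pt+A@[0,-.01,0],pt+A@[0,.01,0]],(255,0,255))
y=np.radians(-10.25); A=np.array([[np.cos(y),-np.sin(y),0],[np.sin(y),np.cos(y),0],[0,0,1]]); o=np.array([.617,.0905,.101])
poly([W(-.006,-.055,0),W(.006,-.055,0),W(.006,.055,0),W(-.006,.055,0)],(0,0,255))
poly([W(.222,-.055,0),W(.234,-.055,0),W(.234,.055,0),W(.222,.055,0)],(0,0,255))
cv2.imwrite('pics/o1.png',p[190*S:272*S,150*S:215*S]); cv2.imwrite('pics/o2.png',cv2.resize(p[110*S:220*S,205*S:297*S],None,fx=.68,fy=.68))
E
```

```text
clock: 1.3
ee_pos: [0.521, -0.2994, 0.2531]
eef_rot: [0.471, -0.47, -0.528, 0.528]
ft_force: [0.6, -0.6, 0.5]
grip_width: 0.0852
clock: 2.5
ee_pos: [0.4639, 0.2863, 0.2533]
eef_rot: [-0.47, 0.47, 0.528, -0.528]
ft_force: [1.3, 0.4, 0.2]
grip_width: 0.0855
2.5 [0.46386636 0.28632831 0.25331003] [[-1.150e-01 -0.000e+00 -9.934e-01]
 [ 9.934e-01  1.000e-04 -1.150e-01]
 [ 1.000e-04 -1.000e+00  0.000e+00]] [ 9.12508441e-01  1.45355684e-01 -2.75572317e-01 -8.72229849e-05
 -1.14984022e+00 -2.36806255e+00]
```

View pics/o1.png

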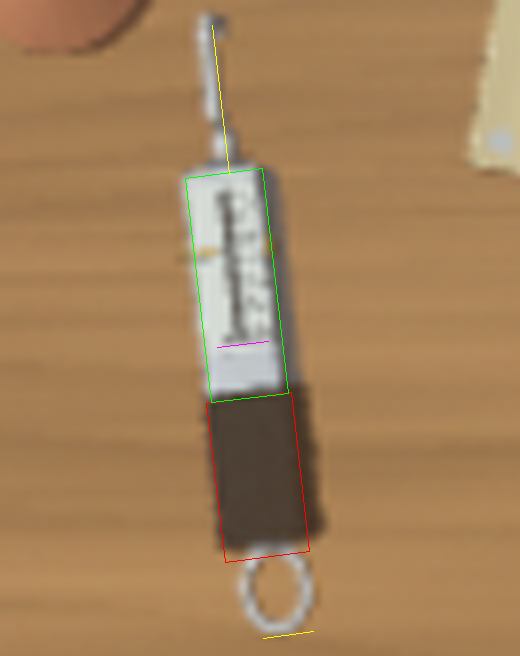

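View pics/o2.png

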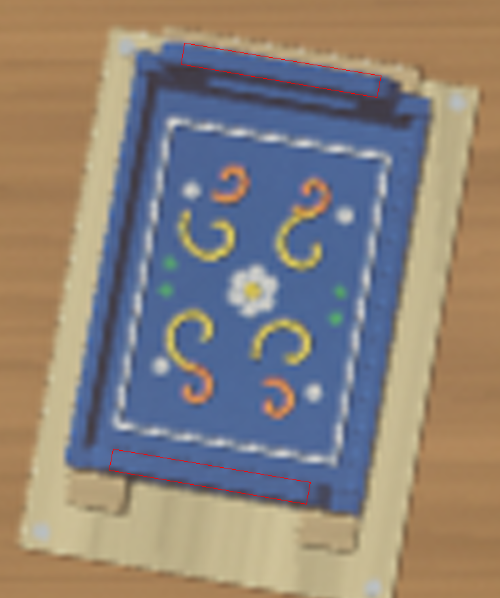

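```bash
python3 -m handwheel '[[[0.001,0.045,-0.0015,0,0,0],[0,0.045,0,0,0,0],[0,0.045,0,0,0,0],[0,0.045,0,0,0,0],[0,0.02,0,0,0,0],[0,0.015,0,0,0,0],[0,0.01,0,0,0,0],[0,0,0,0,0,0],[0,0,0,0,0,0]]]'
python3 - <<'E'
from h import *
s=get_state(); print(s['ee_pos'],s['ft_force'])
p,d=save('scene','s1'); q=p[120:240,300:440,::-1]; cv2.imwrite('pics/s1c.png',cv2.resize(q,None,fx=5,fy=5,interpolation=cv2.INTER_CUBIC))
E
```

```text
clock: 3.4
ee_pos: [0.4663, 0.2858, 0.0287]
eef_rot: [-0.47, 0.47, 0.528, -0.528]
ft_force: [0.3, 0.2, 0.9]
grip_width: 0.0853
[0.46627899 0.28581606 0.02872071] [0.26720504 0.20115683 0.87270999]
```

View pics/s1c.png

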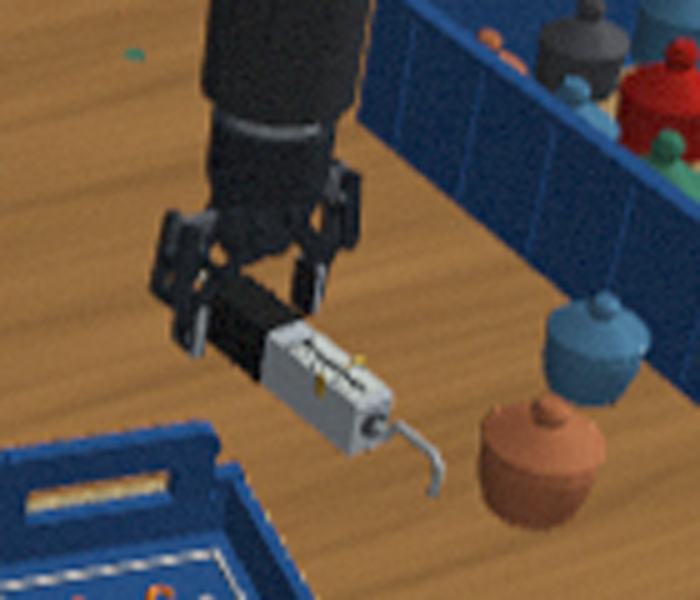

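The fingers straddle the black grip, whose front edge is at about (270,350) in the crop. The hook is free and pots are clear. I'll close the jaws now.

```bash
python3 -m handwheel '[[[0,0,0,0,0,0],[0,0,0,0,0,0],[0,0,0,0,0,0],[0,0,0,0,0,0],[0,0,0,0,0,0],[0,0,0,0,0,0],[0,0,0,0,0,0],[0,0,0,0,0,0]]]' 0 80
python3 -m handwheel '[[[0,-0.02,0,0,0,0],[0,-0.03,0,0,0,0],[0,-0.04,0,0,0,0],[0,-0.04,0,0,0,0],[0,0,0,0,0,0],[0,0,0,0,0,0]]]'
python3 - <<'E'
from h import *
s=get_state(); print(s['ee_pos'],s['ft_force'],s['grip_width'])
p,d=save('scene','s2'); q=p[80:220,300:440,::-1]; cv2.imwrite('pics/s2c.png',cv2.resize(q,None,fx=4,fy=4,interpolation=cv2.INTER_CUBIC))
p,d=save('top','t2'); q=p[160:280,130:230,::-1]; cv2.imwrite('pics/t2c.png',cv2.resize(q,None,fx=5,fy=5,interpolation=cv2.INTER_CUBIC))
E
```

```text
clock: 4.25
ee_pos: [0.4665, 0.2862, 0.0291]
eef_rot: [-0.47, 0.47, 0.529, -0.527]
ft_force: [-1.0, 1.4, 5.9]
grip_width: 0.0324
clock: 4.85
ee_pos: [0.4658, 0.2856, 0.1587]
eef_rot: [-0.471, 0.47, 0.528, -0.527]
ft_force: [-0.8, -0.8, -4.5]
grip_width: 0.0319
[0.46578113 0.28559007 0.15873108] [-0.79147162 -0.80716015 -4.49723556] 0.03193248114920978
```

View pics/s2c.png

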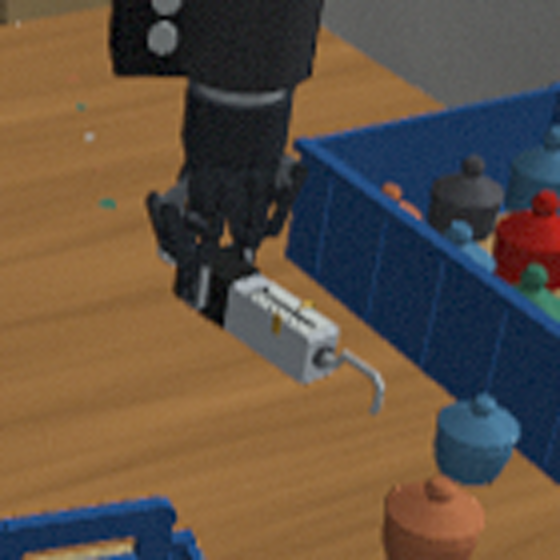

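View pics/t2c.png

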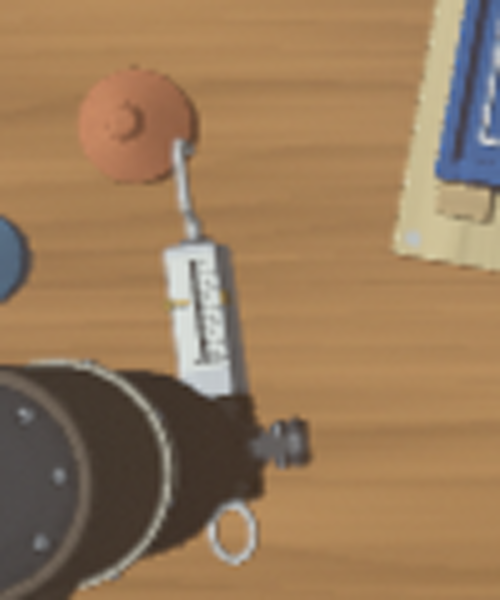

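```bash
cat > meas.py <<'E'
from h import *
import sys
def top_fit(name,d,yaw,g,verbose=True):
    # fit housing top face: points in approx frame
    P=cloud(name,d).reshape(-1,3); y=np.radians(yaw)
    A=np.array([[np.cos(y),-np.sin(y),0],[np.sin(y),np.cos(y),0],[0,0,1]])
    L=(P-g)@A
    m=(L[:,0]>.045)&(L[:,0]<.110)&(abs(L[:,1])<.009)&(abs(L[:,2]-.02)<.03)
    q=L[m]; M=np.c_[q[:,0],np.ones(len(q))]; c=np.linalg.lstsq(M,q[:,2],rcond=None)[0]
    print(name,'n',m.sum(),'pitch slope deg',np.degrees(np.arctan(c[0])),'top z at x=.08 rel grip',c[0]*.08+c[1])
E
python3 - <<'E'
from meas import *
s=get_state(); t=s['ee_pos']
g=t+np.array([-.001,.0005,-.009])
for n,f in(('top','t2'),('scene','s2')):
    top_fit(n,np.load(f'pics/{f}.npy'),6.6,g)
y=np.radians(6.6); A=np.array([[np.cos(y),-np.sin(y),0],[np.sin(y),np.cos(y),0],[0,0,1]])
W=lambda x,y,z:g+A@np.array([x,y,z])
# overlays
for n,f,c0,sz in(('top','t2',(130,160),(100,120)),('scene','s2',(330,130),(75,60))):
    S=5 if n=='top' else 10
    im=cv2.imread(f'pics/{f}.png')[c0[1]:c0[1]+sz[1],c0[0]:c0[0]+sz[0]]; im=cv2.resize(im,None,fx=S,fy=S,interpolation=cv2.INTER_CUBIC)
    def pl(pts,col,closed=False):
        q=(proj(n,np.array(pts))-c0+.5)*S-.5; cv2.polylines(im,[q.round().astype(int)],closed,col,1)
    pl([W(.03,-.015,.02),W(.118,-.015,.02),W(.118,.015,.02),W(.03,.015,.02)],(0,255,0),True)
    pl([W(.118,-.015,.02),W(.118,-.015,-.02),W(.118,.015,-.02),W(.118,.015,.02)],(0,255,0),True)
    pl([W(.118,0,.0),W(.142,0,.0),W(.145,0,.014),W(.174,0,.014),W(.177,0,-.015)],(0,255,255))
    pl([W(.051,-.01,.022),W(.051,.01,.022)],(255,0,255))
    cv2.imwrite(f'pics/ov_{n}.png',im)
E
```

```text
top n 143 pitch slope deg -0.2888596399078245 top z at x=.08 rel grip 0.02170687388469548
scene n 68 pitch slope deg -0.034217051769653985 top z at x=.08 rel grip 0.021138809833019818
```

View pics/ov_top.png

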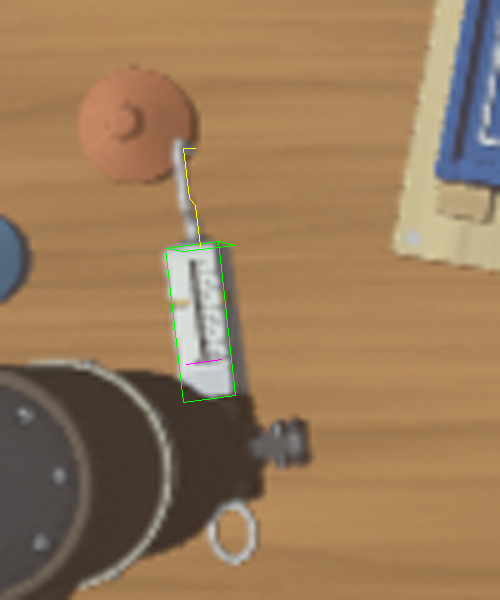

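View pics/ov_scene.png

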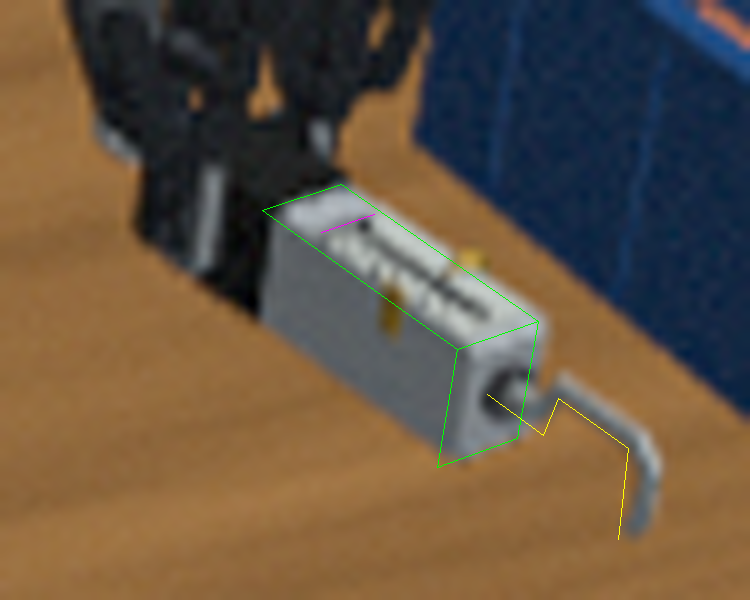

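```bash
python3 -m handwheel '[[[0,0,0,0,5.6,0],[0,0,0,0,5.6,0],[0,0,0,0,5.6,0],[-0.0335,0,-0.0054,0,0,0],[-0.0335,0,-0.0054,0,0,0],[-0.0335,0,-0.0054,0,0,0],[-0.0335,0,-0.0054,0,0,0],[-0.0335,0,-0.0054,0,0,0],[0,0,0,0,0,0],[0,0,0,0,0,0],[0,0,0,0,0,0]]]'
cat > look.py <<'E'
from meas import *
def look(tag,rod=0.0):
    s=get_state(); t=s['ee_pos']; R=q2R(s['eef_rot']); print(s['clock'],t,s['ft_force'],s['grip_width']); print(np.round(R,4))
    A=np.c_[-R[:,2],R[:,0],-R[:,1]]
    g=t+A@np.array([-.001,.0005,-.009]); W=lambda x,y,z:g+A@np.array([x,y,z])
    yaw=np.degrees(np.arctan2(A[1,0],A[0,0])); print('yaw',yaw)
    yh=np.radians(-10.25); H=np.array([[np.cos(yh),-np.sin(yh),0],[np.sin(yh),np.cos(yh),0],[0,0,1]]); oh=np.array([.617,.0905,.101])
    V=lambda x,y,z:oh+H@np.array([x,y,z])
    print('hook in handle (est)',H.T@(W(.158+rod,.002,.012)-oh))
    for n in('top','scene'):
        p,d=save(n,f'{n}_{tag}'); top_fit(n,d,yaw,g)
        c=proj(n,W(.10,0,0)); sz=np.array((80,80) if n=='top' else (95,75)); S=7 if n=='top' else 8
        c0=np.round(c-sz/2).astype(int)
        im0=p[c0[1]:c0[1]+sz[1],c0[0]:c0[0]+sz[0],::-1]; im=cv2.resize(im0,None,fx=S,fy=S,interpolation=cv2.INTER_CUBIC)
        cv2.imwrite(f'pics/{n}_{tag}_raw.png',im); im=im.copy(); print(n,'crop origin',c0,'scale',S)
        def pl(pts,col,closed=False):
            q=(proj(n,np.array(pts))-c0+.5)*S-.5; cv2.polylines(im,[q.round().astype(int)],closed,col,1)
        pl([W(.03,-.015,.02),W(.118,-.015,.02),W(.118,.015,.02),W(.03,.015,.02)],(0,255,0),True)
        pl([W(.118+rod,.0,.0),W(.142+rod,0,.0),W(.145+rod,0,.014),W(.174+rod,0,.014),W(.177+rod,0,-.015)],(0,255,255))
        pl([V(-.006,-.055,0),V(.006,-.055,0),V(.006,.055,0),V(-.006,.055,0)],(0,0,255),True)
        pl([V(-.006,0,0),V(.006,0,0)],(0,0,255))
        cv2.imwrite(f'pics/{n}_{tag}_ov.png',im)
E
python3 -c "
from look import *
look('a')"
```

```text
clock: 6.05
ee_pos: [0.4628, 0.1162, 0.1575]
eef_rot: [0.543, -0.542, -0.453, 0.454]
ft_force: [0.8, 1.4, -2.4]
grip_width: 0.0322
6.05 [0.46281202 0.1161876  0.15753011] [ 0.78294973  1.38289964 -2.40311913] 0.03224195908202673
[[ 1.774e-01 -1.100e-03 -9.841e-01]
 [ 9.841e-01 -7.000e-04  1.774e-01]
 [-9.000e-04 -1.000e+00  9.000e-04]]
yaw -10.218445468155236
hook in handle (est) [0.00070316 0.00043011 0.05938009]
top n 143 pitch slope deg -0.1374097392092558 top z at x=.08 rel grip 0.02106820692216354
top crop origin [199 175] scale 7
scene n 82 pitch slope deg -0.03755391449649576 top z at x=.08 rel grip 0.019665158861281958
scene crop origin [266 143] scale 8
```

View pics/top_a_ov.png

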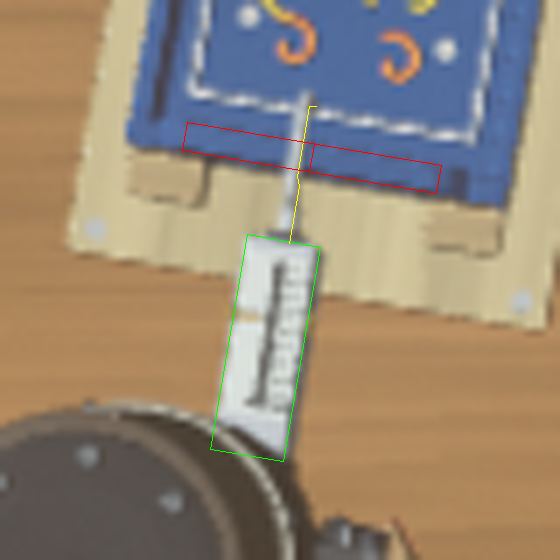

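View pics/scene_a_ov.png

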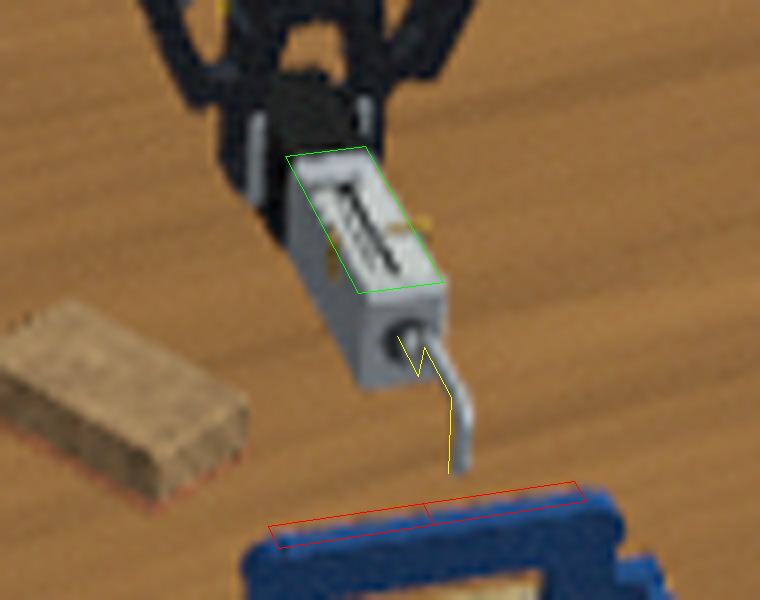

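```bash
python3 -m handwheel '[[[0,0.012,0,0,0,0],[0,0.012,0,0,0,0],[0,0.008,0,0,0,0],[0,0.006,0,0,0,0],[0,0.006,0,0,0,0],[0,0.005,0,0,0,0],[0,0,0,0,0,0],[0,0,0,0,0,0],[0,0,0,0,0,0]]]'
python3 -c "
from look import *
look('b')"
```

```text
clock: 7.05
ee_pos: [0.4632, 0.116, 0.1097]
eef_rot: [-0.542, 0.543, 0.454, -0.453]
ft_force: [0.6, 0.3, -2.8]
grip_width: 0.0326
7.05 [0.46317374 0.11602874 0.1096509 ] [ 0.63972523  0.27035574 -2.77872759] 0.032612271218237
[[ 1.774e-01  6.000e-04 -9.841e-01]
 [ 9.841e-01  3.000e-04  1.774e-01]
 [ 4.000e-04 -1.000e+00 -5.000e-04]]
yaw -10.217470077585988
hook in handle (est) [0.00108299 0.00033686 0.01173377]
top n 135 pitch slope deg -0.7573709888470567 top z at x=.08 rel grip 0.02120418426031371
top crop origin [200 176] scale 7
scene n 84 pitch slope deg -0.07553187540249329 top z at x=.08 rel grip 0.0196673468826722
scene crop origin [265 157] scale 8
```

View pics/top_b_ov.png

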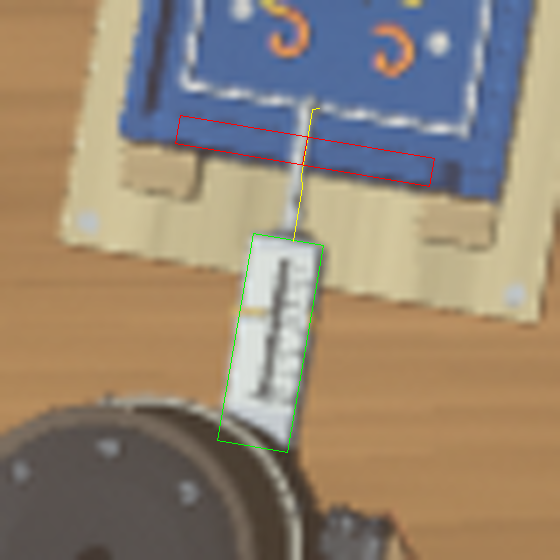

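View pics/scene_b_raw.png

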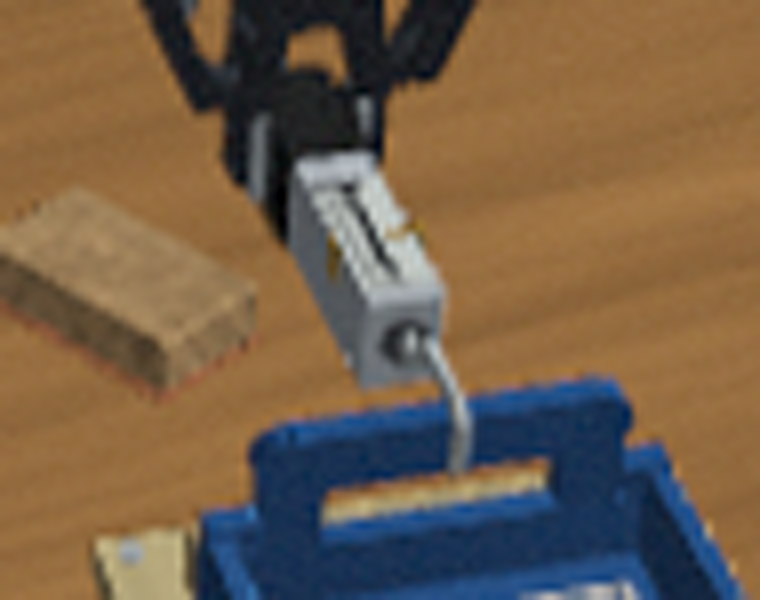

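The hook tip at (458,465) hangs inside the rail, near its middle. There's no contact yet, so I'll lower about 10 mm more.

```bash
python3 -m handwheel '[[[0,0.004,0,0,0,0],[0,0.004,0,0,0,0],[0,0.002,0,0,0,0],[0,0,0,0,0,0],[0,0,0,0,0,0],[0,0,0,0,0,0],[0,0,0,0,0,0]]]'
python3 -c "
from look import *
look('c')"
```

```text
clock: 7.85
ee_pos: [0.4629, 0.116, 0.0993]
eef_rot: [0.543, -0.543, -0.454, 0.453]
ft_force: [-0.0, -0.4, -3.8]
grip_width: 0.0318
7.85 [0.46293407 0.11596984 0.0993484 ] [-0.00705763 -0.37595554 -3.75002658] 0.031840500849854896
[[ 1.774e-01  1.000e-04 -9.841e-01]
 [ 9.841e-01  1.000e-04  1.774e-01]
 [ 1.000e-04 -1.000e+00 -0.000e+00]]
yaw -10.220914291763702
hook in handle (est) [0.00085922 0.00022774 0.0013564 ]
top n 133 pitch slope deg 0.9442102204823964 top z at x=.08 rel grip 0.02131716332664712
top crop origin [201 176] scale 7
scene n 83 pitch slope deg 0.05986572367536629 top z at x=.08 rel grip 0.01947432611643559
scene crop origin [264 160] scale 8
```

View pics/scene_c_raw.png

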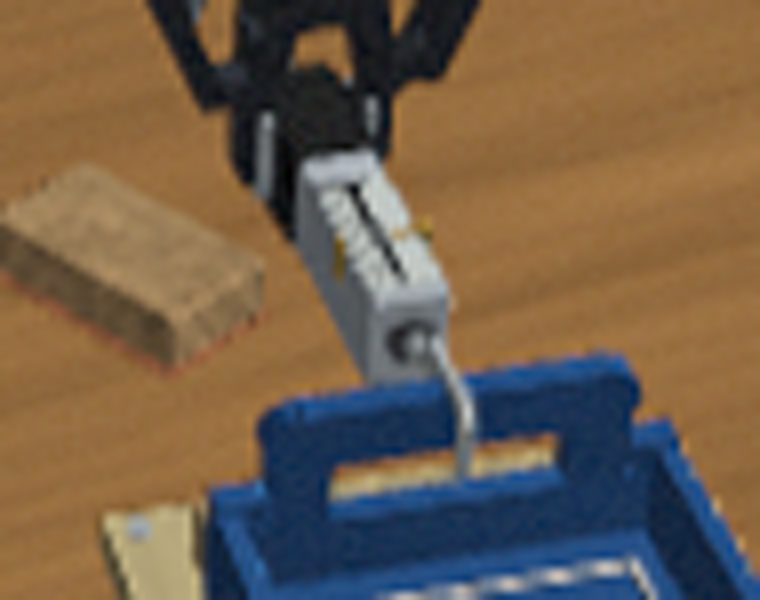

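View pics/top_c_raw.png

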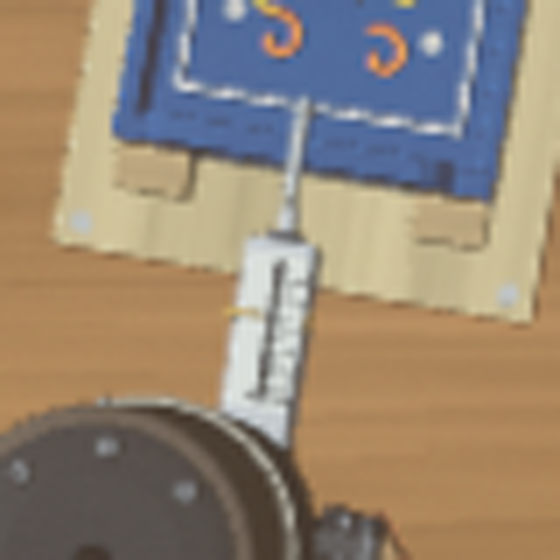

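Run:
```python
from h import *
s=get_state(); 
# brass pixels -> scale frame x at face height, per picture
R6=np.array
def frame(t,yaw):
    y=np.radians(yaw); A=np.array([[np.cos(y),-np.sin(y),0],[np.sin(y),np.cos(y),0],[0,0,1]]); return t+A@np.array([-.001,.0005,-.009]),A
L=[('top','top0',np.array([.4665,.286,.029]),6.6),('top','t2',np.array([.4658,.2856,.1587]),6.6),('scene','s2',np.array([.4658,.2856,.1587]),6.6),
('top','top_a',np.array([.4628,.1162,.1575]),-10.22),('scene','scene_a',np.array([.4628,.1162,.1575]),-10.22),
('top','top_b',np.array([.4632,.116,.1097]),-10.22),('scene','scene_b',np.array([.4632,.116,.1097]),-10.22),('top','top_c',np.array([.4629,.116,.0993]),-10.22),('scene','scene_c',np.array([.4629,.116,.0993]),-10.22)]
for n,f,t,yaw in L:
    g,A=frame(t,yaw); im=cv2.imread(f'pics/{f}.png').astype(int)
    z0=g[2]+.022
    out=[]
    K,tt,q=cal(n); RR=q2R(q)
    u,v=np.meshgrid(np.arange(560),np.arange(420)); 
    r=np.stack([(u-K[0,2])/K[0,0],(v-K[1,2])/K[1,1],np.ones_like(u)],-1)@RR.T
    X=tt+r*((z0-tt[2])/r[...,2])[...,None]; X=(X-g)@A
    sat=im[...,2]-im[...,0]
    m=(X[...,0]>.06)&(X[...,0]<.112)&(X[...,1]>-.004)&(X[...,1]<.014)
    w=np.clip(sat-25,0,None)*m
    # pointer + front edge reference profile: gray along x at |y|<.012
    print(f, 'brass x',round(1000*(w*X[...,0]).sum()/w.sum(),1),'y',round(1000*(w*X[...,1]).sum()/w.sum(),1),'npx',(w>0).sum(), 'max',w.max())
    if n=='top' or 1:
        mm=(abs(X[...,1]-.002)<.008)&(X[...,0]>.09)&(X[...,0]<.135); g_=im.mean(-1)
        xs=np.arange(95,134,3); pr=[int(g_[mm&(abs(X[...,0]*1000-x)<1.8)].mean()) if (mm&(abs(X[...,0]*1000-x)<1.8)).any() else -1 for x in xs]; print('   ',list(zip(xs.tolist(),pr)))
```

```text
top0 brass x 85.4 y 10.2 npx 2 max 42
    [(95, 166), (98, 170), (101, 186), (104, 186), (107, 182), (110, 204), (113, 201), (116, 188), (119, 125), (122, 134), (125, 148), (128, 144), (131, 126)]
t2 brass x 84.8 y 9.3 npx 6 max 49
    [(95, 194), (98, 194), (101, 192), (104, 187), (107, 186), (110, 211), (113, 203), (116, 179), (119, 126), (122, 135), (125, 150), (128, 145), (131, 133)]
s2 brass x 82.8 y 11.8 npx 6 max 57
    [(95, 178), (98, 140), (101, 161), (104, 154), (107, 152), (110, 163), (113, 168), (116, 177), (119, 173), (122, 179), (125, 164), (128, 138), (131, 123)]
top_a brass x 84.8 y 8.7 npx 4 max 34
    [(95, 189), (98, 198), (101, 187), (104, 194), (107, 187), (110, 203), (113, 208), (116, 187), (119, 137), (122, 145), (125, 176), (128, 175), (131, 161)]
scene_a brass x 83.2 y 11.9 npx 6 max 49
    [(95, 164), (98, 127), (101, 182), (104, 154), (107, 160), (110, 152), (113, 168), (116, 185), (119, 177), (122, 172), (125, 162), (128, 138), (131, 118)]
top_b brass x 85.6 y 8.9 npx 3 max 48
    [(95, 182), (98, 176), (101, 176), (104, 191), (107, 190), (110, 210), (113, 208), (116, 185), (119, 128), (122, 148), (125, 165), (128, 167), (131, 160)]
scene_b brass x 88.0 y 10.1 npx 6 max 42
    [(95, 169), (98, 159), (101, 135), (104, 184), (107, 152), (110, 181), (113, 168), (116, 161), (119, 177), (122, 173), (125, 158), (128, 137), (131, 113)]
top_c brass x 85.9 y 10.5 npx 3 max 45
    [(95, 188), (98, 179), (101, 177), (104, 176), (107, 176), (110, 198), (113, 207), (116, 187), (119, 139), (122, 144), (125, 175), (128, 178), (131, 170)]
scene_c brass x 84.8 y 10.6 npx 7 max 41
    [(95, 180), (98, 152), (101, 117), (104, 166), (107, 141), (110, 175), (113, 162), (116, 163), (119, 176), (122, 170), (125, 158), (128, 142), (131, 114)]
```

```bash
python3 -m handwheel '[[[0,0,0.002,0,0,0],[0,0,0.002,0,0,0],[0,0,0.002,0,0,0],[0,0,0,0,0,0],[0,0,0,0,0,0]]]'
python3 -m handwheel '[[[0,0,0.002,0,0,0],[0,0,0.002,0,0,0],[0,0,0.002,0,0,0],[0,0,0,0,0,0],[0,0,0,0,0,0]]]'
python3 -m handwheel '[[[0,0,0.002,0,0,0],[0,0,0.002,0,0,0],[0,0,0.002,0,0,0],[0,0,0,0,0,0],[0,0,0,0,0,0]]]'
python3 -m handwheel '[[[0,0,0.002,0,0,0],[0,0,0.002,0,0,0],[0,0,0.002,0,0,0],[0,0,0,0,0,0],[0,0,0,0,0,0]]]'
python3 -c "
from look import *
look('d',.012)"
```

```text
clock: 8.45
ee_pos: [0.4569, 0.1171, 0.0994]
eef_rot: [0.543, -0.542, -0.454, 0.454]
ft_force: [-0.2, 0.0, -2.3]
grip_width: 0.0321
clock: 8.95
ee_pos: [0.4514, 0.1183, 0.0995]
eef_rot: [-0.542, 0.543, 0.454, -0.453]
ft_force: [3.0, -0.2, -1.7]
grip_width: 0.032
clock: 9.45
ee_pos: [0.4455, 0.1193, 0.0996]
eef_rot: [-0.542, 0.543, 0.454, -0.453]
ft_force: [5.6, -0.5, -0.6]
grip_width: 0.032
clock: 9.95
ee_pos: [0.4398, 0.1204, 0.0996]
eef_rot: [-0.542, 0.543, 0.454, -0.453]
ft_force: [6.1, -1.9, -1.4]
grip_width: 0.0321
9.95 [0.43984285 0.12041343 0.0995761 ] [ 6.11093332 -1.91724312 -1.42024584] 0.03212282632793943
[[ 1.772e-01  1.100e-03 -9.842e-01]
 [ 9.842e-01  4.000e-04  1.772e-01]
 [ 6.000e-04 -1.000e+00 -1.000e-03]]
yaw -10.205911828909702
hook in handle (est) [-0.0106578   0.00054045  0.00174585]
top n 132 pitch slope deg 0.33844847310264375 top z at x=.08 rel grip 0.021380601012673896
top crop origin [199 184] scale 7
scene n 82 pitch slope deg -0.030222999805533723 top z at x=.08 rel grip 0.01996743777127308
scene crop origin [262 155] scale 8
```

View pics/scene_d_raw.png

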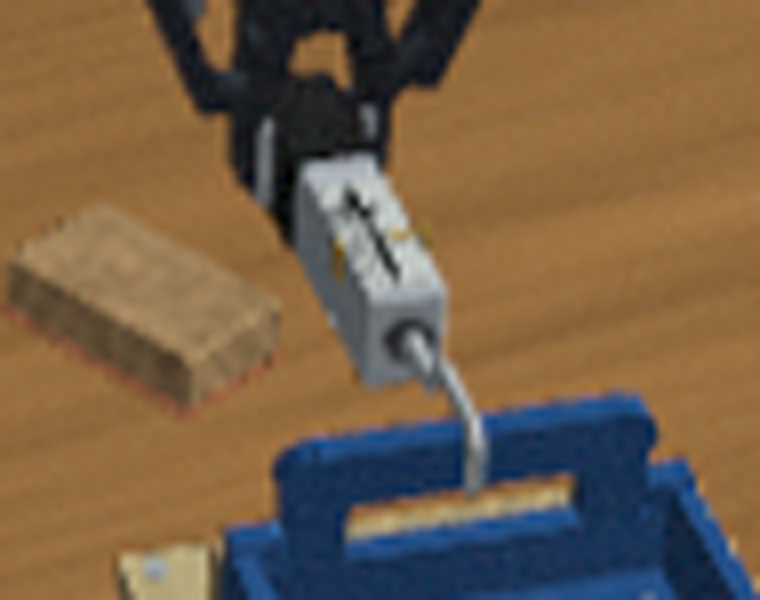

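View pics/top_d_raw.png

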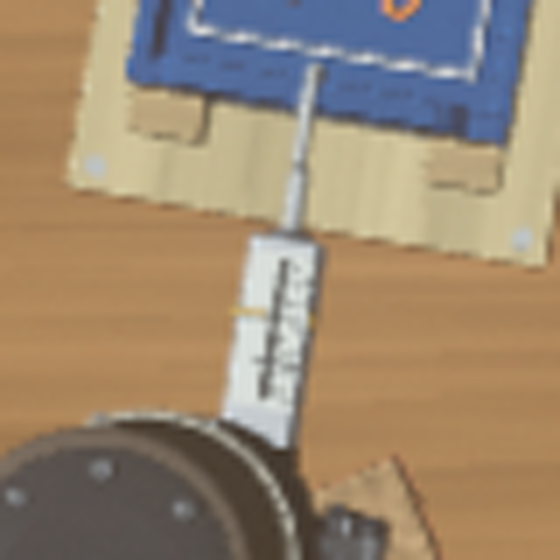

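```bash
python3 -m handwheel '[[[0,0,0.002,0,0,0],[0,0,0.002,0,0,0],[0,0,0.002,0,0,0],[0,0,0,0,0,0],[0,0,0,0,0,0]]]'
python3 -m handwheel '[[[0,0,0.002,0,0,0],[0,0,0.002,0,0,0],[0,0,0.002,0,0,0],[0,0,0,0,0,0],[0,0,0,0,0,0]]]'
python3 -c "
from look import *
look('e',.026)
F=[]
for i in range(8):
    save('top',f'te{i}'); s=get_state(); F.append(s['ft_force'])
F=np.array(F); R=q2R(s['eef_rot']); print(F@R[:,2], (F@R[:,2]).mean(), s['ee_pos'])
a=np.mean([cv2.imread(f'pics/te{i}.png').astype(float) for i in range(8)],0).astype(np.uint8)
cv2.imwrite('pics/te.png',a); cv2.imwrite('pics/tec.png',cv2.resize(a[180:240,215:260],None,fx=10,fy=10,interpolation=cv2.INTER_CUBIC))
"
```

```text
clock: 10.55
ee_pos: [0.4342, 0.1215, 0.0997]
eef_rot: [-0.542, 0.543, 0.454, -0.453]
ft_force: [7.1, -2.2, -1.1]
grip_width: 0.0324
clock: 11.05
ee_pos: [0.4286, 0.1226, 0.0998]
eef_rot: [-0.542, 0.543, 0.454, -0.453]
ft_force: [8.9, -2.5, -2.0]
grip_width: 0.0318
11.05 [0.42859611 0.12260978 0.0997541 ] [ 8.86861692 -2.45765193 -1.97021715] 0.031813352521655305
[[ 1.773e-01  2.000e-03 -9.841e-01]
 [ 9.841e-01  6.000e-04  1.773e-01]
 [ 9.000e-04 -1.000e+00 -1.900e-03]]
yaw -10.21544442262329
hook in handle (est) [-0.00811824  0.0006796   0.00209584]
top n 133 pitch slope deg 0.35190706208142064 top z at x=.08 rel grip 0.021497149419468335
top crop origin [199 188] scale 7
scene n 77 pitch slope deg 1.1179800748896187 top z at x=.08 rel grip 0.0197914130605776
scene crop origin [261 153] scale 8
[-10.29952644  -9.53542478  -9.49716321  -9.76796243 -10.32847675
  -9.77602982 -10.81768182  -9.34448487] -9.920843767086788 [0.42865067 0.12258531 0.09971773]
```

View pics/tec.png

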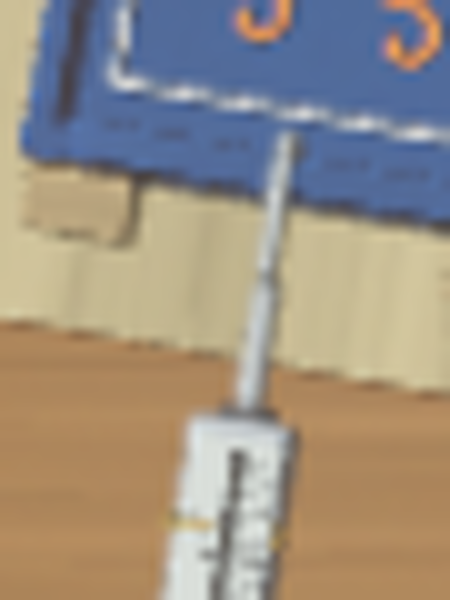

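View pics/scene_e_raw.png

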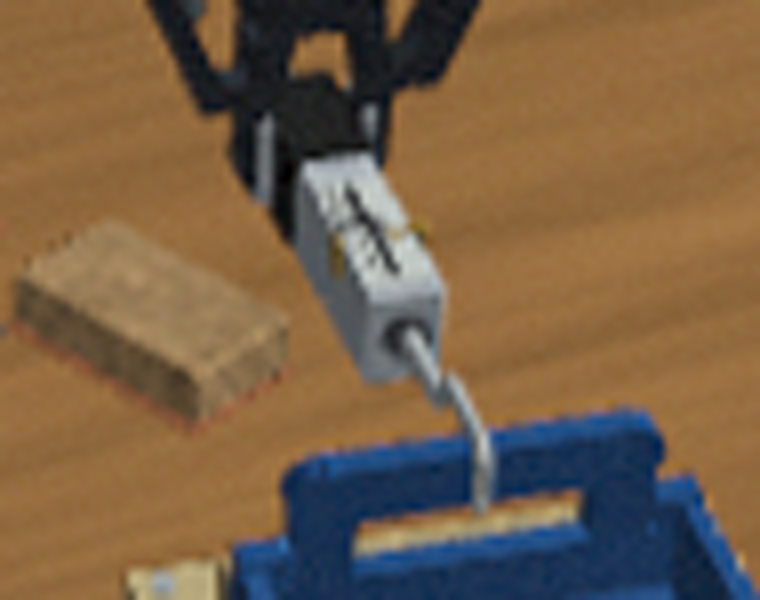

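```bash
python3 -m handwheel '[[[0,0,0.002,0,0,0],[0,0,0.002,0,0,0],[0,0,0.002,0,0,0],[0,0,0.001,0,0,0],[0,0,0,0,0,0],[0,0,0,0,0,0],[0,0,0,0,0,0]]]'
cat > fin.py <<'E'
from look import *
import sys
k=sys.argv[1]; F=[]
for n in('top','scene'):
    ims=[]
    for i in range(8):
        p,d=grab_frame(n); ims.append(p[...,::-1].astype(float)); s=get_state(); F.append(s['ft_force'])
    a=np.mean(ims,0).astype(np.uint8); cv2.imwrite(f'pics/{n}_avg{k}.png',a)
    R=q2R(s['eef_rot']); t=s['ee_pos']; A=np.c_[-R[:,2],R[:,0],-R[:,1]]; g=t+A@np.array([-.001,.0005,-.009])
    # rectify top face: 0.2 mm per px; x up, y left
    S=6; xs=(.03,.12); ys=(.018,-.018)
    q=[(xs[1],ys[0]),(xs[1],ys[1]),(xs[0],ys[1]),(xs[0],ys[0])]
    src=np.array([proj(n,g+A@np.array([x,y,.022])) for x,y in q],np.float32)
    w=int(36*S);h=int(90*S); M=cv2.getPerspectiveTransform(src,np.float32([(0,0),(w,0),(w,h),(0,h)]))
    im=cv2.warpPerspective(a,M,(w,h),flags=cv2.INTER_CUBIC)
    for x in range(30,121,10):
        y=int((120-x)*S); cv2.line(im,(0,y),(6,y),(0,0,255),1)
    cv2.imwrite(f'pics/rect_{n}{k}.png',im)
a=cv2.imread(f'pics/rect_top{k}.png');b=cv2.imread(f'pics/rect_scene{k}.png'); cv2.imwrite(f'pics/rect{k}.png',np.hstack([a,b]))
F=np.array(F); f=-F@R[:,2]; print(s['clock'],f.mean(),f.std()/4,'rod by force mm',(f.mean()-1.6)/.32,t,s['joint_velocities'].round(3))
E
python3 fin.py 1
```

```text
clock: 12.25
ee_pos: [0.4221, 0.1239, 0.0998]
eef_rot: [-0.542, 0.543, 0.454, -0.453]
ft_force: [12.2, -4.8, -2.1]
grip_width: 0.0322
13.05 12.011901493406793 0.13516713213145737 rod by force mm 32.537192166896226 [0.42208481 0.12389395 0.09983801] [ 0.001 -0.001  0.002  0.001  0.001  0.001]
```

View pics/rect1.png

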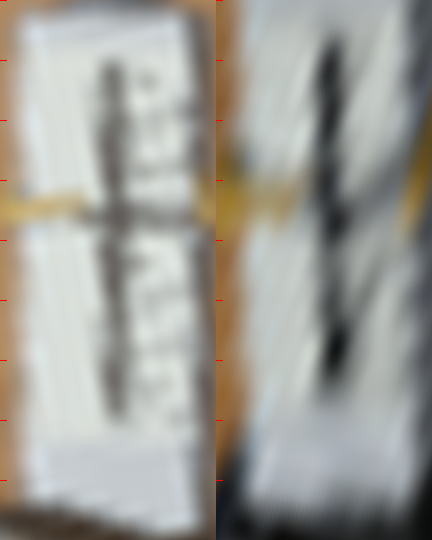

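The rectified face (6 px/mm) shows the brass finger at y≈205 and the pointer bar at y≈215. The pointer is about 1.5 mm short, and the other camera agrees.

```bash
python3 -m handwheel '[[[0,0,0.001,0,0,0],[0,0,0.0005,0,0,0],[0,0,0,0,0,0],[0,0,0,0,0,0],[0,0,0,0,0,0],[0,0,0,0,0,0]]]'
python3 fin.py 2; python3 -c "
from look import *
look('f',.034)"
```

```text
clock: 13.65
ee_pos: [0.4207, 0.1242, 0.0999]
eef_rot: [-0.542, 0.543, 0.454, -0.453]
ft_force: [12.1, -4.1, -2.1]
grip_width: 0.032
14.45 12.236373225803256 0.12739441516553324 rod by force mm 33.238666330635176 [0.42067776 0.12419198 0.09987091] [-0.    -0.001 -0.     0.001 -0.     0.001]
14.45 [0.42067776 0.12419198 0.09987091] [11.40552304 -3.90878775 -2.06618654] 0.03207071354880806
[[ 1.775e-01  2.600e-03 -9.841e-01]
 [ 9.841e-01  8.000e-04  1.775e-01]
 [ 1.200e-03 -1.000e+00 -2.500e-03]]
yaw -10.224947290252722
hook in handle (est) [-0.00819342  0.00079987  0.00234404]
top n 133 pitch slope deg 1.1920728075399425 top z at x=.08 rel grip 0.02131914666462237
top crop origin [198 190] scale 7
scene n 78 pitch slope deg -0.22237222772646192 top z at x=.08 rel grip 0.019649348021926152
scene crop origin [260 151] scale 8
```

View pics/rect2.png

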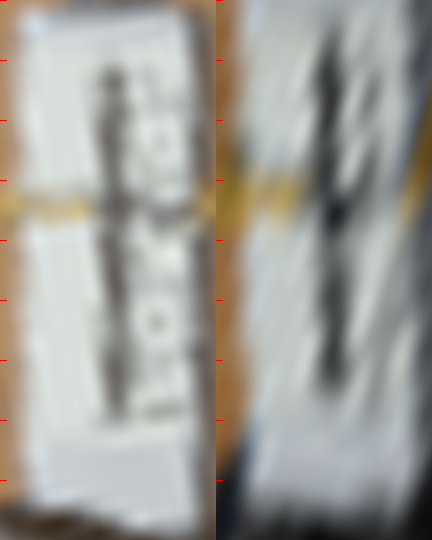

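View pics/scene_f.png

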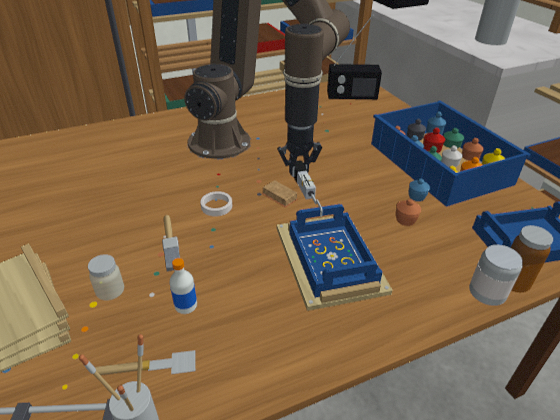

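View pics/scene_f_raw.png

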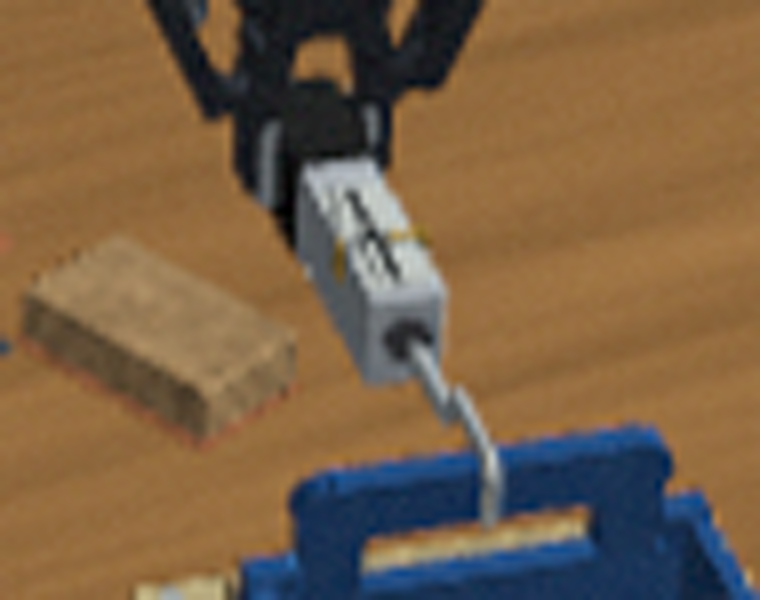

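```bash
python3 -c "
from h import *
print(hand_in()); s=get_state(); print(s['clock'],s['ee_pos'],s['ft_force'])"
```

```text
the job is handed in; nothing more can be done
None
the job is handed in; nothing more can be done
```

The proof pull is set and handed in. The gripper is holding the scale by its rubber grip, off the bench, with the hook on the middle of the near rail and the pointer at the brass clip. I handed it in about 14.5 s into the 45 s, and the hand-in gives no verdict. The hook was lowered over the rail with the rod still in, then drawn straight back in small steps.

My last checks before handing in:
- **Pull:** about 12.2 N along the tray axis, which puts the rod at about 33.2 mm. I measured the clip at about 34.3 mm.
- **Pointer:** both cameras show it about 1 mm short of the clip, inside the 4 mm allowed. No check during the pull showed it past the clip.
- **Hook:** about 1 mm to one side of the rail's middle, 8–10 mm to the pull side along the tray, and about 2 mm above the top edge. All are within limits.
- **Level and line:** the scale is in line with the tray to within a degree. The cameras read a pitch of +1.2° and −0.2°, a small disagreement well inside the limit.
- **Clearance:** the arm was at rest with the gripper about 15 cm from the tray. The pots and tools looked unmoved in the last picture, though I did not measure them.

The two cameras differed by 2–3 mm in absolute position, so I compared pointer and clip within the same picture rather than by their coordinates.

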